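# Sort the inspected meters and log the batch

### The arm

A 6-joint arm with a two-finger parallel gripper is mounted at the origin on the work surface. World frame = base frame: x ahead of the robot, y to its left, z up, the work surface at z = 0. Lengths are in m, angles in degrees, forces in N, time in s.
With the tool pointing down it reaches from about 0.4 to 0.825 m from the base axis. Payload 7 kg.
Tool frame: the origin (TCP) lies on the centre line of the jaws, within the pads' length; the fingertips stand 11 mm ahead of it and the grasp point (between the pads) lies 8 mm behind it; z points along the fingers, y is the direction in which the jaws open and shut (so a half turn about z gives the same grasp; the last joint's range is limited). The gripper opens to 88 mm and grips with 3 to 60 N. Pads are 19 mm wide; open, the fingers measure 130 mm over their backs; the gripper's body (78 mm by 193 mm) begins 47 mm behind the grasp point.
Start: joints at [-57.462, 20.546, 0.682, 0, -70.136, -16.507], TCP at [0.186, -0.649, 0.238] pointing down, gripper open.
Joint ranges: [-176.03, 176.03], [-82.01, 121.73], [-58.28, 71.71], [-173.87, 95.51], [-174.79, -0.11], [-173.66, 173.66]. Speed limits (degrees/s): [136.94, 136.94, 172.46, 180, 180, 180].

### API

Orientations are given as [roll, pitch, yaw] about the fixed x, y, z axes, in that order (R = Rz(yaw) Ry(pitch) Rx(roll)).
In Python, from plant import ctrl, cams, order gives the robot as it stands.
- The arm moves only by the tool jog_arm, never from a script. Its argument "motion" is a list of rows, each an object with "offset": the shift along the tool's x, y, z in mm, a list of three; "roll": the turn about the tool's z in rad; "hand": the finger opening in mm, from 0 to 87.6. A call has 1 to 20 rows; each row is the pose to reach, as a shift and turn from the pose commanded when the call began, along the tool's axes at that moment; what a row does not reach only later rows make up. A row lasts 1/12 s, in which the tool goes at most 41.7 mm and 7.16 degrees, less where a joint would pass 70% of its speed; a pose out of reach is approached as far as the arm can. A call with a gripper value outside its range is refused whole. The fingers move at their own pace and stop on an object; the grip force is fixed at half the most. Time passes only in rows, so rows that repeat a pose let the fingers close. It gives the time, the measured TCP pose, the force and the opening at its end, in the units of the state.
- ctrl.get_obs(): the state, without advancing time (a new reading comes with each control period).
- cams.snapshot(name): name is "scene" or "top" or "wrist"; returns a dict with "img" (420x560x3 uint8, red, green, blue), "K" (3x3 intrinsics, pixels), "cam_to_world" (4x4, takes a point from camera to world coordinates); the wrist camera has in their place "T_tool_cam" (4x4, takes a point from camera to tool coordinates, whose origin is the TCP and whose axes are the flange's). Camera axes: x right, y down, z forward; pixel columns grow to the right and rows downward; lengths in m; the calibration is good to about 2 mm. The wrist camera is an equidistant fisheye: a pixel r from the principal point sees the ray r / f radians off the axis. A picture is of the moment at which its call begins: read the wrist's pose just before it. There is no depth.
- order.close_job(): hands the job in, once; it reports no verdict.
The state is a dict: "clock": time; "joint_pos": joint angles; "qvel": joint speeds; "tau": joint torques, N m; "tool_pos": TCP position; "orientation": TCP orientation; "force": force on the tool from outside, world axes, zero at the start; "moment": the same for the moment, N m; "opening": finger opening in m.
Only numpy, scipy, OpenCV 4.12 (cv2) and the standard library are available. Lean on these libraries where they do the work, as an engineer would, in place of code of your own. Each camera call takes 0.05 s, during which the arm holds its last target. There are 200 camera calls.

### The job

Sort the three handheld meters by the tag on their face: those with a round tag go into the tray with the round mark, the one with a cross-shaped tag into the tray with the cross mark, each lying flat and face up in its own nest, set down and not dropped. When all three are in place, log the batch on the recorder: press the round key fully down and let it come up, then press the cross-shaped key fully down and let it come up. Leave the glassware and the bottle standing where they are.

Things in the scene. Friction and masses are not known exactly. Their poses are not given: they have to be found in the camera images.
- meter_a: Handheld meter, black, 120 mm long (x) by 46 wide (y) by 34 high, 0.15-0.31 kg, lying face up on the bench; grip across the 46 mm at its middle. Origin: centre of underside, z up. On its face a grey-green screen at the +x end and, 30 mm from the middle towards -x, a flat white tag: a round disc 40 mm across (passed).
- meter_b: Handheld meter, black, 120 mm long (x) by 46 wide (y) by 34 high, 0.15-0.31 kg, lying face up on the bench; grip across the 46 mm at its middle. Origin: centre of underside, z up. On its face a grey-green screen at the +x end and, 30 mm from the middle towards -x, a flat white tag: a round disc 40 mm across (passed); the same as meter_a.
- meter_c: Handheld meter, black, 120 mm long (x) by 46 wide (y) by 34 high, 0.15-0.31 kg, lying face up on the bench; grip across the 46 mm at its middle. Origin: centre of underside, z up. On its face a grey-green screen at the +x end and, 30 mm from the middle towards -x, a flat white tag: a diagonal cross 48 mm from tip to tip of its bars (rejected).
- pass_tray: Grey tray fixed to the bench, 148 mm (x) by 164 (y): two nests side by side, each 140 (x) by 76 (y) inside; floor 5 mm and 4 mm thick walls 15 mm above the bench. A meter lies in a nest lengthwise along x, either way round. Origin: centre of the nests, at bench level. A black ledge, 60 mm long, at its +x end bears a flat white mark: a round disc 48 mm across (passed).
- reject_tray: Grey tray fixed to the bench, 148 mm (x) by 164 (y): two nests side by side, each 140 (x) by 76 (y) inside; floor 5 mm and 4 mm thick walls 15 mm above the bench. A meter lies in a nest lengthwise along x, either way round. Origin: centre of the nests, at bench level. A black ledge, 60 mm long, at its +x end bears a flat white mark: a diagonal cross, 60 mm bars (rejects).
- pass_tray_nest_left (a point): Centre of the floor of the +y nest of the pass_tray, 5 mm above the bench; axes as the tray's.
- pass_tray_nest_right (a point): Centre of the floor of the -y nest of the pass_tray, 5 mm above the bench; axes as the tray's.
- reject_tray_nest_left (a point): Centre of the floor of the +y nest of the reject_tray, 5 mm above the bench; axes as the tray's.
- reject_tray_nest_right (a point): Centre of the floor of the -y nest of the reject_tray, 5 mm above the bench; axes as the tray's.
- recorder: Grey bench recorder box fixed to the bench, 120 mm (its x) by 200 mm (its y) by 45 mm high, with a screen on its far (+x) half and two keys on its near (-x) half. Origin: centre of its underside.
- round_key_top (a point): Centre of the top face of the round key, 34 mm across, on the recorder's +y side (35 mm from its middle). White spring key; top face 60 mm above the bench, 15 mm proud of the recorder's top; 28 mm from the recorder's middle towards -x. Moves 6 mm straight down, about 5 N when fully down, springs back.
- cross_key_top (a point): Centre of the top face of the cross-shaped key (bars 42 mm by 14 mm, diagonal), on the recorder's -y side (35 mm from its middle). White spring key; top face 60 mm above the bench, 15 mm proud of the recorder's top; 28 mm from the recorder's middle towards -x. Moves 6 mm straight down, about 5 N when fully down, springs back.
- round_key (a joint): Travel of the round key in m: 0 up, 0.006 fully down.
- cross_key (a joint): Travel of the cross-shaped key in m: 0 up, 0.006 fully down.
- beaker: Bystander: glass beaker, 70 mm across, 90 mm high, beyond the recorder. Origin: centre of its underside.
- reagent_bottle: Bystander: clear bottle with a yellow cap, 64 mm across, 160 mm high, to the right of the trays. Origin: centre of its underside.
- petri_dish: Bystander: shallow glass dish, 90 mm across, 18 mm high, beyond the recorder. Origin: centre of its underside.
Not all that is in view belongs to the job. Leave any yellow look-alike of the meter_a alone.

How it is judged:
By the outcome, as a careful person would: the job done as asked, in the order asked, and still so for the second after the job is handed in, with the robot touching nothing.
It also fails if it takes over 72 s, if anything falls off the work surface, if the arm or the gripper's body presses on something with over 40 N, if the wrist force passes 120 N, or if a joint passes its speed limit or range.

## Working session

There is one attempt and no reset: what is moved stays moved. The work goes in short steps, Python scripts to look and compute and a tool call to move; the robot and the scene stay as the last step left them, time stands still between calls to the robot, and variables do not carry over. Pictures are saved under pics/ and viewed, about 8 in all and at most 12, crops included, and the job is handed in when it is done.

Besides the shell and the picture viewer there is one more tool, called as name(argument=value, ...), one argument or row to a line, values as JSON. jog_arm: Moves the arm, as the interface text tells. Its arguments: {"type":"object","properties":{"motion":{"type":"array"}},"required":["motion"]}

```bash
ls; mkdir -p pics
python3 - <<'E'
from plant import ctrl,cams
import cv2,numpy as np
np.set_printoptions(precision=4,suppress=True)
o=ctrl.get_obs();print(o)
for n in ["top","scene"]:
    s=cams.snapshot(n);cv2.imwrite(f"pics/{n}0.png",s["img"][:,:,::-1]);print(n,s["K"],s["cam_to_world"])
s=cams.snapshot("wrist");cv2.imwrite("pics/wrist0.png",s["img"][:,:,::-1]);print(s["K"],s["T_tool_cam"])
E
```

```text
pics
{'clock': 0.0, 'joint_pos': array([-57.4624,  20.5938,   0.6329,  -0.0209, -70.1372, -16.5036]), 'qvel': array([ 0.0789,  0.1376, -0.0487,  0.0116, -0.04  , -0.129 ]), 'tau': array([ -0.0006, -58.2719,  29.3066,   6.9976,   0.0069,  -0.0002]), 'tool_pos': array([ 0.1862, -0.6483,  0.2366]), 'orientation': array([ 179.9004,   -0.0091, -163.9731]), 'force': array([-0.6184,  0.0466, -0.1287]), 'moment': array([-0.0058,  0.0059, -0.0334]), 'opening': 0.08791699996563163}
top [[385.5784   0.     279.5615]
 [  0.     385.5784 206.1116]
 [  0.       0.       1.    ]] [[-0.0285 -0.9956  0.0892  0.3768]
 [-0.9994  0.0299  0.0147 -0.0839]
 [-0.0173 -0.0887 -0.9959  1.0611]
 [ 0.      0.      0.      1.    ]]
scene [[415.2887   0.     277.5   ]
 [  0.     415.2887 209.8424]
 [  0.       0.       1.    ]] [[-0.1302  0.8153 -0.5642  1.1955]
 [ 0.9914  0.1163 -0.0607  0.0091]
 [ 0.0161 -0.5672 -0.8234  1.1499]
 [ 0.      0.      0.      1.    ]]
[[325.1923   0.     283.4378]
 [  0.     325.1923 207.3371]
 [  0.       0.       1.    ]] [[-0.0003 -0.9655 -0.2605  0.0716]
 [ 1.     -0.0004  0.0005 -0.0004]
 [-0.0006 -0.2605  0.9655 -0.147 ]
 [ 0.      0.      0.      1.    ]]
```

View pics/top0.png

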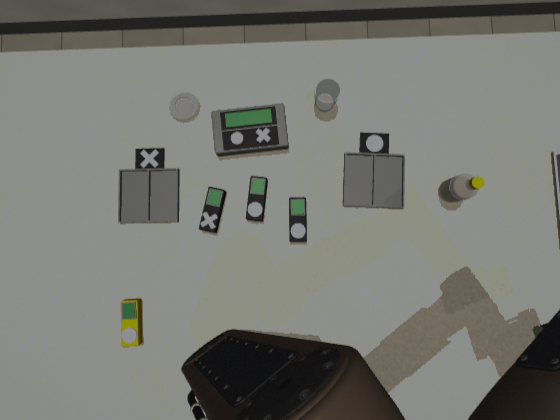

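View pics/scene0.png

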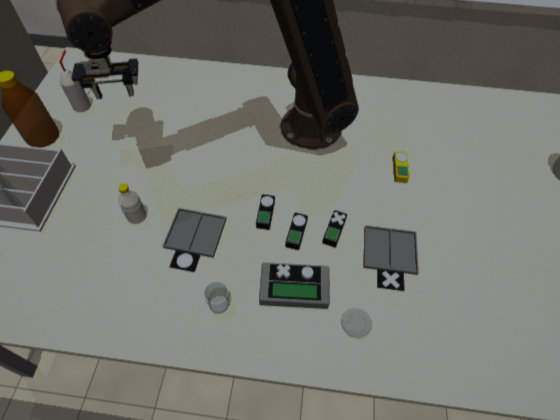

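Top view: meters at (212,210) cross, (257,199) round and (298,219) round. The reject tray is at (149,196), the pass tray at (374,181), and the keys are at (237,138) round and (264,135) cross. The yellow look-alike at (131,323) stays put. The scene view shows the same layout, with the arm off to the pass side.

```bash
cat > h.py <<'E'
import cv2,numpy as np
from scipy.spatial.transform import Rotation as R
np.set_printoptions(precision=4,suppress=True)
def ray_plane(o,d,z): return o+d*((z-o[2])/d[2])
def px2w(K,T,p,z):
    d=T[:3,:3]@np.array([(p[0]-K[0,2])/K[0,0],(p[1]-K[1,2])/K[1,1],1]); return ray_plane(T[:3,3],d,z)
def wpose(o):
    T=np.eye(4);T[:3,:3]=R.from_euler('xyz',o['orientation'],degrees=True).as_matrix();T[:3,3]=o['tool_pos'];return T
def wpx2w(K,Tc,p,z):
    u=np.array([p[0]-K[0,2],p[1]-K[1,2]]);r=np.hypot(*u);a=r/K[0,0]
    d=np.r_[u/max(r,1e-9)*np.sin(a),np.cos(a)]; return ray_plane(Tc[:3,3],Tc[:3,:3]@d,z)
def blobs(m,lo,hi):
    n,l,s,c=cv2.connectedComponentsWithStats(m.astype(np.uint8))
    return [(c[i],s[i],l==i) for i in range(1,n) if lo<=s[i][4]<=hi]
E
python3 - <<'E'
from h import *
from plant import cams
s=cams.snapshot("top");im=s["img"].astype(int);K,T=s["K"],s["cam_to_world"]
r,g,b=im[...,0],im[...,1],im[...,2]
for p in [(298,231),(298,206),(360,180),(237,138),(330,250),(298,218),(366,143),(220,146)]: print(p,im[p[1],p[0]])
green=(g>r+25)&(g>b+25)
white=(im.min(2)>120)
roi=np.zeros_like(white);roi[80:250,100:500]=1
print("green");
for c,st,_ in blobs(green&roi,20,2000): print(c,st,px2w(K,T,c,.034))
print("white")
for c,st,_ in blobs(white&roi,30,600): print(c,st,[px2w(K,T,c,z)[:2] for z in (.015,.034,.06)])
E
```

```text
(298, 231) [142 144 147]
(298, 206) [ 77 127  83]
(360, 180) [102 102 100]
(237, 138) [142 144 148]
(330, 250) [142 144 131]
(298, 218) [38 35 36]
(366, 143) [139 140 144]
(220, 146) [106 105 102]
green
[247.9507 117.5039] [225 109  47  18 649] [0.7145 0.0107 0.034 ]
[257.2763 185.8289] [252 179  12  15 152] [ 0.5253 -0.0104  0.034 ]
[213.8658 197.1409] [208 190  13  15 149] [0.4983 0.1071 0.034 ]
[297.  206.5] [292 200  11  14 154] [ 0.4663 -0.1153  0.034 ]
white
[325.1795 100.2308] [318  97  15   6  39] [array([ 0.7627, -0.204 ]), array([ 0.7557, -0.2018]), array([ 0.7461, -0.1988])]
[262.4876 134.8264] [256 128  14  14 121] [array([ 0.6702, -0.0268]), array([ 0.6649, -0.0279]), array([ 0.6576, -0.0293])]
[236.4259 137.7778] [231 132  12  12 108] [array([0.6642, 0.0457]), array([0.659 , 0.0433]), array([0.6519, 0.0401])]
[374.1095 142.8571] [366 135  17  16 210] [array([ 0.6374, -0.3337]), array([ 0.6327, -0.3291]), array([ 0.6262, -0.3229])]
[148.9651 158.1977] [141 150  17  17 172] [array([0.6146, 0.2895]), array([0.6103, 0.2827]), array([0.6043, 0.2735])]
[254.5096 209.0191] [248 202  14  15 157] [array([0.4646, 0.    ]), array([ 0.463 , -0.0015]), array([ 0.4608, -0.0036])]
[208.376 220.   ] [201 213  16  15 125] [array([0.4383, 0.1265]), array([0.4372, 0.1226]), array([0.4357, 0.1174])]
[297.6187 230.3812] [291 224  14  14 160] [array([ 0.4031, -0.1155]), array([ 0.4026, -0.1149]), array([ 0.4019, -0.1141])]
```

Run:
```python
from h import *
from plant import cams
s=cams.snapshot("top");im=s["img"];K,T=s["K"],s["cam_to_world"]
g=im.max(2)
for n,(x0,y0,x1,y1),mk in [("rej",(108,169,192,235),(148.97,158.2)),("pass",(335,154,415,222),(374.1,142.86))]:
    m=np.zeros(g.shape,bool);m[y0:y1,x0:x1]=(g<122)[y0:y1,x0:x1]
    bl=max(blobs(m,500,9000),key=lambda b:b[1][4])
    c=max(cv2.findContours(bl[2].astype(np.uint8),cv2.RETR_EXTERNAL,cv2.CHAIN_APPROX_NONE)[0],key=cv2.contourArea)
    W=np.array([px2w(K,T,p,.013)[:2] for p in c[:,0]+0.0])
    rc=cv2.minAreaRect((W*1000).astype(np.float32));print(n,bl[1],rc)
    ctr=np.array(rc[0])/1000
    for z in(0.005,.015):
        d=px2w(K,T,mk,z)[:2]-ctr;print(' mark dir',np.degrees(np.arctan2(d[1],d[0])),np.hypot(*d))
```

```text
rej [ 118  169   62   55 3338] ((511.3465576171875, 291.7452087402344), (169.6093292236328, 150.7087860107422), 89.58892059326172)
 mark dir 0.7262352676197955 0.10550268890760588
 mark dir -1.2390285935068306 0.10324506706126779
pass [ 342  154   63   56 3344] ((532.5802001953125, -326.07586669921875), (168.0117645263672, 152.46087646484375), 86.73629760742188)
 mark dir -5.290635401860319 0.10774824395488224
 mark dir -4.119727065191226 0.10506936236327498
```

```bash
cat >> h.py <<'E'
def go(o,x,y,z,yaw):
    T=wpose(o);off=T[:3,:3].T@(np.array([x,y,z])-T[:3,3])*1000
    d=(yaw-o['orientation'][2]+180)%360-180
    print("off",off.round(1),"roll",round(-np.radians(d),4),"yawdeg",round(d,2))
def wlook(name,z=.034):
    "wrist picture: tags (white) and screens (green) in world at z; assumes still arm"
    from plant import ctrl,cams
    o=ctrl.get_obs();s=cams.snapshot("wrist");Tc=wpose(o)@s["T_tool_cam"];K=s["K"];im=s["img"].astype(int)
    cv2.imwrite(f"pics/{name}.png",s["img"][:,:,::-1]);return o,K,Tc,im
def meters(im,K,Tc,z=.034,lo=300):
    r,g,b=im[...,0],im[...,1],im[...,2]
    out={}
    for n,m in (("green",(g>r+25)&(g>b+25)),("white",im.min(2)>115)):
        for c,st,_ in blobs(m,lo,12000):print(n,c.round(1),st,wpx2w(K,Tc,c,z)[:2])
E
python3 - <<'E'
from h import *
from plant import ctrl
go(ctrl.get_obs(),.4326,-.1151,.2,179.6)
E
```

```text
off [-384.   444.7   37.4] roll 0.2868 yawdeg -16.43
```

jog_arm(
  motion=[
    {"offset": [-10,12,0],"roll": 0.05,"hand": 80},
    {"offset": [-30,35,0],"roll": 0.1,"hand": 80},
    {"offset": [-384,445,37],"roll": 0.287,"hand": 80},
    {"offset": [-384,445,37],"roll": 0.287,"hand": 80},
    {"offset": [-384,445,37],"roll": 0.287,"hand": 80},
    {"offset": [-384,445,37],"roll": 0.287,"hand": 80},
    {"offset": [-384,445,37],"roll": 0.287,"hand": 80},
    {"offset": [-384,445,37],"roll": 0.287,"hand": 80},
    {"offset": [-384,445,37],"roll": 0.287,"hand": 80},
    {"offset": [-384,445,37],"roll": 0.287,"hand": 80},
    {"offset": [-384,445,37],"roll": 0.287,"hand": 80},
    {"offset": [-384,445,37],"roll": 0.287,"hand": 80},
    {"offset": [-384,445,37],"roll": 0.287,"hand": 80},
    {"offset": [-384,445,37],"roll": 0.287,"hand": 80},
    {"offset": [-384,445,37],"roll": 0.287,"hand": 80},
    {"offset": [-384,445,37],"roll": 0.287,"hand": 80},
    {"offset": [-384,445,37],"roll": 0.287,"hand": 80},
    {"offset": [-384,445,37],"roll": 0.287,"hand": 80},
    {"offset": [-384,445,37],"roll": 0.287,"hand": 80},
    {"offset": [-384,445,37],"roll": 0.287,"hand": 80},
  ],
)

```text
clock: 1.92
tool_pos: [0.4321, -0.1161, 0.2006]
orientation: [-180.0, -0.0, 179.5]
force: [-0.4, 0.3, 0.3]
opening: 0.08
```

Run:
```python
from h import *
o,K,Tc,im=wlook("w1");print(o['clock'],o['tool_pos'],o['orientation'],o['force']);meters(im,K,Tc)
```

```text
1.9167 [ 0.4321 -0.1161  0.2006] [-179.9997   -0.0017  179.4798] [-0.4111  0.2814  0.2858]
green [285.2 226.2] [ 270  208   31   37 1077] [ 0.4651 -0.1152]
white [285.7 164.6] [ 265  145   42   41 1331] [ 0.4023 -0.1142]
white [284.2 223.1] [267 206  37  40 370] [ 0.4618 -0.1162]
white [135.2 232.9] [  67  215  107   48 1684] [ 0.4729 -0.2804]
white [277.2 310.1] [ 183  295  195   36 5154] [ 0.5658 -0.125 ]
```

View pics/w1.png

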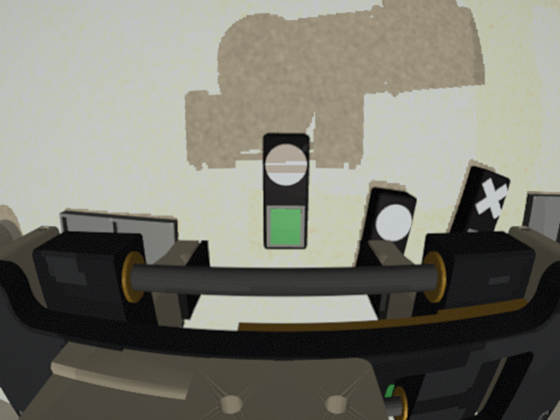

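Wrist view: meter at (285,165) tag and (285,226) screen, between the jaws. This agrees with the top camera to about 1 mm.

jog_arm(
  motion=[
    {"offset": [0,1,20],"roll": 0.005,"hand": 80},
    {"offset": [0,1,55],"roll": 0.005,"hand": 80},
    {"offset": [0,1,95],"roll": 0.005,"hand": 80},
    {"offset": [0,1,130],"roll": 0.005,"hand": 80},
    {"offset": [0,1,155],"roll": 0.005,"hand": 80},
    {"offset": [0,1,170],"roll": 0.005,"hand": 80},
    {"offset": [0,1,175],"roll": 0.005,"hand": 80},
    {"offset": [0,1,175],"roll": 0.005,"hand": 60},
    {"offset": [0,1,175],"roll": 0.005,"hand": 40},
    {"offset": [0,1,175],"roll": 0.005,"hand": 40},
    {"offset": [0,1,175],"roll": 0.005,"hand": 40},
    {"offset": [0,1,175],"roll": 0.005,"hand": 40},
    {"offset": [0,1,175],"roll": 0.005,"hand": 40},
    {"offset": [0,1,175],"roll": 0.005,"hand": 40},
    {"offset": [0,1,175],"roll": 0.005,"hand": 40},
    {"offset": [0,1,170],"roll": 0.005,"hand": 40},
    {"offset": [0,1,155],"roll": 0.005,"hand": 40},
    {"offset": [0,1,130],"roll": 0.005,"hand": 40},
    {"offset": [0,1,105],"roll": 0.005,"hand": 40},
    {"offset": [0,1,95],"roll": 0.005,"hand": 40},
  ],
)

```text
clock: 3.63
tool_pos: [0.4336, -0.1139, 0.1085]
orientation: [180.0, 0.2, 179.3]
force: [0.7, 0.9, -4.0]
opening: 0.0457
```

Run:
```python
from h import *
from plant import ctrl
o=ctrl.get_obs();print(o['tool_pos'],o['orientation'],o['opening'],o['force'])
a=np.radians(-3.7);n=np.array([.5326,-.3261])-.04*np.array([-np.sin(a),np.cos(a)]);print("right nest",n)
go(o,*n,.12,176.0)
```

```text
[ 0.4336 -0.1139  0.1085] [179.9891   0.1786 179.3327] 0.04573841894487184 [ 0.6722  0.8919 -4.021 ]
right nest [ 0.53  -0.366]
off [ -99.4 -251.   -11.3] roll 0.0582 yawdeg -3.33
```

jog_arm(
  motion=[
    {"offset": [-5,-12,-10],"roll": 0.0,"hand": 40},
    {"offset": [-15,-38,-10],"roll": 0.01,"hand": 40},
    {"offset": [-28,-70,-10],"roll": 0.02,"hand": 40},
    {"offset": [-41,-105,-10],"roll": 0.03,"hand": 40},
    {"offset": [-55,-140,-10],"roll": 0.04,"hand": 40},
    {"offset": [-69,-175,-10],"roll": 0.05,"hand": 40},
    {"offset": [-82,-207,-10],"roll": 0.058,"hand": 40},
    {"offset": [-92,-232,-10],"roll": 0.058,"hand": 40},
    {"offset": [-97,-246,-10],"roll": 0.058,"hand": 40},
    {"offset": [-99,-251,-10],"roll": 0.058,"hand": 40},
    {"offset": [-99,-251,-10],"roll": 0.058,"hand": 40},
    {"offset": [-99,-251,-10],"roll": 0.058,"hand": 40},
    {"offset": [-99,-251,-10],"roll": 0.058,"hand": 40},
  ],
)

```text
clock: 4.72
tool_pos: [0.528, -0.365, 0.1155]
orientation: [180.0, -0.0, 176.0]
force: [-1.2, 0.6, -3.1]
opening: 0.0456
```

Run:
```python
from h import *
o,K,Tc,im=wlook("w2");print(o['clock'],o['tool_pos'],o['orientation'],o['opening'],o['force']);
```

```text
4.7167 [ 0.528  -0.365   0.1155] [179.9693  -0.0332 176.0056] 0.04560326737699441 [-1.1911  0.6303 -3.0711]
```

View pics/w2.png

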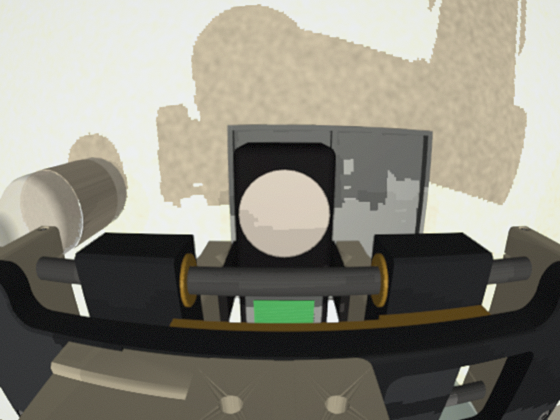

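Meter is held over the right nest; tray near corners at (229,126) and (432,131), centre wall at (331,130). Check those in world coordinates.

Run:
```python
from h import *
from plant import cams,ctrl
s=cams.snapshot("wrist");o=ctrl.get_obs();Tc=wpose(o)@s["T_tool_cam"];K=s["K"]
P=[wpx2w(K,Tc,p,.015)[:2] for p in [(229,126),(432,131),(331,130)]];print(P,np.hypot(*(P[0]-P[1])))
d=P[1]-P[0];yaw=np.degrees(np.arctan2(-d[0],d[1]));print("tray yaw",yaw)
u=np.array([np.cos(np.radians(yaw)),np.sin(np.radians(yaw))]);v=np.array([-u[1],u[0]])
m=(P[0]+P[1])/2;c=m+.074*u;print("centre",c,"R",c-.04*v,"L",c+.04*v)
# held tag, top of meter at tcp+.008
print("tag held",wpx2w(K,Tc,(284,213),o['tool_pos'][2]+.008)[:2])
go(o,*(c-.04*v),.031,yaw+180)
```

```text
[array([ 0.457 , -0.4024]), array([ 0.4682, -0.2408]), array([ 0.4655, -0.3252])] 0.16193171874324802
tray yaw -3.985261727711286
centre [ 0.5364 -0.3268] R [ 0.5336 -0.3667] L [ 0.5392 -0.2869]
tag held [ 0.4971 -0.3634]
off [-5.4 -1.2 84.9] roll 0.0005 yawdeg -0.03
```

jog_arm(
  motion=[
    {"offset": [-4,-1,15],"roll": 0,"hand": 40},
    {"offset": [-4,-1,40],"roll": 0,"hand": 40},
    {"offset": [-4,-1,62],"roll": 0,"hand": 40},
    {"offset": [-4,-1,75],"roll": 0,"hand": 40},
    {"offset": [-4,-1,81],"roll": 0,"hand": 40},
    {"offset": [-4,-1,83],"roll": 0,"hand": 40},
    {"offset": [-4,-1,84.5],"roll": 0,"hand": 40},
    {"offset": [-4,-1,84.5],"roll": 0,"hand": 40},
    {"offset": [-4,-1,84.5],"roll": 0,"hand": 40},
  ],
)

```text
clock: 5.57
tool_pos: [0.5331, -0.3676, 0.0322]
orientation: [-180.0, 0.1, 176.0]
force: [0.1, -0.5, -2.4]
opening: 0.0458
```

jog_arm(
  motion=[
    {"offset": [0,0,0.5],"roll": 0,"hand": 40},
    {"offset": [0,0,1],"roll": 0,"hand": 40},
    {"offset": [0,0,1.5],"roll": 0,"hand": 40},
    {"offset": [0,0,1.5],"roll": 0,"hand": 40},
  ],
)

```text
clock: 5.9
tool_pos: [0.533, -0.3677, 0.0314]
orientation: [-180.0, 0.1, 176.0]
force: [-1.9, 3.4, 7.8]
opening: 0.0462
```

jog_arm(
  motion=[
    {"offset": [0,0,1.5],"roll": 0,"hand": 60},
    {"offset": [0,0,1.5],"roll": 0,"hand": 60},
    {"offset": [0,0,1.5],"roll": 0,"hand": 60},
    {"offset": [0,0,-3],"roll": 0,"hand": 60},
    {"offset": [0,0,-20],"roll": 0,"hand": 60},
    {"offset": [0,0,-50],"roll": 0,"hand": 60},
    {"offset": [0,0,-85],"roll": 0,"hand": 80},
    {"offset": [2,12,-115],"roll": 0,"hand": 80},
    {"offset": [8,40,-140],"roll": 0.02,"hand": 80},
    {"offset": [14,75,-160],"roll": 0.04,"hand": 80},
    {"offset": [65,358,-170],"roll": 0.07,"hand": 80},
    {"offset": [65,358,-170],"roll": 0.07,"hand": 80},
    {"offset": [65,358,-170],"roll": 0.07,"hand": 80},
    {"offset": [65,358,-170],"roll": 0.07,"hand": 80},
    {"offset": [65,358,-170],"roll": 0.07,"hand": 80},
    {"offset": [65,358,-170],"roll": 0.07,"hand": 80},
    {"offset": [65,358,-170],"roll": 0.07,"hand": 80},
    {"offset": [65,358,-170],"roll": 0.07,"hand": 80},
    {"offset": [65,358,-170],"roll": 0.07,"hand": 80},
    {"offset": [65,358,-170],"roll": 0.07,"hand": 80},
  ],
)

```text
clock: 7.57
tool_pos: [0.4927, -0.0055, 0.1999]
orientation: [180.0, 0.0, 172.0]
force: [-0.6, -0.9, 0.1]
opening: 0.08
```

Run:
```python
from h import *
o,K,Tc,im=wlook("w3");print(o['clock'],o['tool_pos'],o['orientation'],o['force']);meters(im,K,Tc)
```

```text
7.5667 [ 0.4927 -0.0055  0.1999] [179.9926   0.0228 172.0452] [-0.6475 -0.8807  0.1376]
green [394.9 184.6] [ 379  165   33   40 1028] [0.4977 0.1077]
green [284.5 225.9] [ 270  208   30   37 1106] [ 0.5251 -0.0098]
white [284.5 163.9] [ 264  144   42   41 1349] [ 0.4627 -0.0011]
white [393.1 183. ] [375 162  40  45 327] [0.4957 0.1058]
white [550.6 227.3] [531 191  29  53 424] [0.5825 0.3416]
white [284.6 224.5] [266 206  38  40 394] [ 0.5236 -0.0095]
white [500.1 221.2] [475 207  39  24 315] [0.5585 0.2456]
white [215.8 311. ] [ 180  295   97   35 1537] [ 0.6173 -0.1024]
```

jog_arm(
  motion=[
    {"offset": [0,0,20],"roll": 0,"hand": 80},
    {"offset": [0,0,55],"roll": 0,"hand": 80},
    {"offset": [0,0,95],"roll": 0,"hand": 80},
    {"offset": [0,0,130],"roll": 0,"hand": 80},
    {"offset": [0,0,155],"roll": 0,"hand": 80},
    {"offset": [0,0,170],"roll": 0,"hand": 80},
    {"offset": [0,0,174],"roll": 0,"hand": 80},
    {"offset": [0,0,174],"roll": 0,"hand": 60},
    {"offset": [0,0,174],"roll": 0,"hand": 40},
    {"offset": [0,0,174],"roll": 0,"hand": 40},
    {"offset": [0,0,174],"roll": 0,"hand": 40},
    {"offset": [0,0,174],"roll": 0,"hand": 40},
    {"offset": [0,0,174],"roll": 0,"hand": 40},
    {"offset": [0,0,174],"roll": 0,"hand": 40},
    {"offset": [0,0,174],"roll": 0,"hand": 40},
    {"offset": [0,0,169],"roll": 0,"hand": 40},
    {"offset": [0,0,154],"roll": 0,"hand": 40},
    {"offset": [0,0,129],"roll": 0,"hand": 40},
    {"offset": [0,0,104],"roll": 0,"hand": 40},
    {"offset": [0,0,90],"roll": 0,"hand": 40},
  ],
)

```text
clock: 9.28
tool_pos: [0.4933, -0.0056, 0.1121]
orientation: [180.0, 0.1, 172.0]
force: [0.1, 0.4, -2.2]
opening: 0.0457
```

jog_arm(
  motion=[
    {"offset": [-4,-12,0],"roll": 0.0,"hand": 40},
    {"offset": [-12,-38,0],"roll": -0.01,"hand": 40},
    {"offset": [-22,-72,0],"roll": -0.02,"hand": 40},
    {"offset": [-33,-107,0],"roll": -0.03,"hand": 40},
    {"offset": [-44,-142,0],"roll": -0.04,"hand": 40},
    {"offset": [-55,-177,0],"roll": -0.05,"hand": 40},
    {"offset": [-66,-212,0],"roll": -0.06,"hand": 40},
    {"offset": [-76,-245,0],"roll": -0.07,"hand": 40},
    {"offset": [-82,-265,0],"roll": -0.07,"hand": 40},
    {"offset": [-84,-273,0],"roll": -0.07,"hand": 40},
    {"offset": [-84,-273,0],"roll": -0.07,"hand": 40},
    {"offset": [-84,-273,0],"roll": -0.07,"hand": 40},
    {"offset": [-84,-273,0],"roll": -0.07,"hand": 40},
  ],
)

```text
clock: 10.37
tool_pos: [0.5373, -0.2869, 0.1095]
orientation: [180.0, -0.0, 176.0]
force: [-0.3, -0.5, -2.0]
opening: 0.0457
```

Run:
```python
from h import *
o,K,Tc,im=wlook("w4");print(o['clock'],o['tool_pos'],o['orientation'],o['opening'],o['force']);go(o,.5383,-.287,.031,176)
```

```text
10.3667 [ 0.5373 -0.2869  0.1095] [179.9793  -0.0321 175.9963] 0.0456741509843085 [-0.2555 -0.4533 -1.977 ]
off [-1.  -0.  78.5] roll -0.0001 yawdeg 0.0
```

View pics/w4.png

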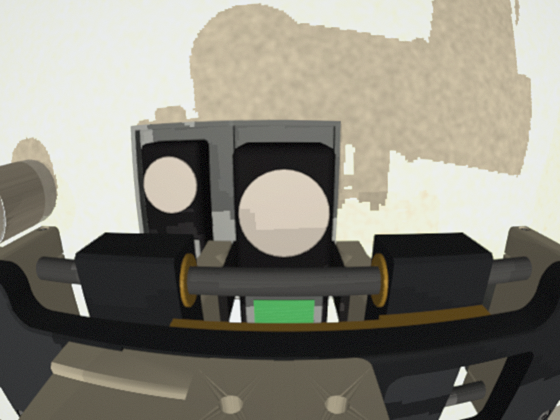

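First round meter (170,185) lies in its nest, and the second is centred over the left nest. Lower, release and retreat.

jog_arm(
  motion=[
    {"offset": [-1,0,15],"roll": 0,"hand": 40},
    {"offset": [-1,0,40],"roll": 0,"hand": 40},
    {"offset": [-1,0,60],"roll": 0,"hand": 40},
    {"offset": [-1,0,72],"roll": 0,"hand": 40},
    {"offset": [-1,0,76],"roll": 0,"hand": 40},
    {"offset": [-1,0,77.5],"roll": 0,"hand": 40},
    {"offset": [-1,0,78.5],"roll": 0,"hand": 40},
    {"offset": [-1,0,79],"roll": 0,"hand": 40},
    {"offset": [-1,0,79.5],"roll": 0,"hand": 40},
    {"offset": [-1,0,79.5],"roll": 0,"hand": 40},
  ],
)

```text
clock: 11.25
tool_pos: [0.5396, -0.288, 0.0315]
orientation: [-180.0, 0.1, 176.0]
force: [-0.5, 2.1, 4.1]
opening: 0.0453
```

jog_arm(
  motion=[
    {"offset": [0,0,0],"roll": 0,"hand": 60},
    {"offset": [0,0,0],"roll": 0,"hand": 60},
    {"offset": [0,0,0],"roll": 0,"hand": 60},
    {"offset": [0,0,-4],"roll": 0,"hand": 60},
    {"offset": [0,0,-20],"roll": 0,"hand": 60},
    {"offset": [0,0,-50],"roll": 0,"hand": 60},
    {"offset": [0,0,-85],"roll": 0,"hand": 80},
    {"offset": [3,12,-115],"roll": 0,"hand": 80},
    {"offset": [10,40,-140],"roll": 0.02,"hand": 80},
    {"offset": [19,75,-160],"roll": 0.05,"hand": 80},
    {"offset": [101,396,-170],"roll": 0.178,"hand": 80},
    {"offset": [101,396,-170],"roll": 0.178,"hand": 80},
    {"offset": [101,396,-170],"roll": 0.178,"hand": 80},
    {"offset": [101,396,-170],"roll": 0.178,"hand": 80},
    {"offset": [101,396,-170],"roll": 0.178,"hand": 80},
    {"offset": [101,396,-170],"roll": 0.178,"hand": 80},
    {"offset": [101,396,-170],"roll": 0.178,"hand": 80},
    {"offset": [101,396,-170],"roll": 0.178,"hand": 80},
    {"offset": [101,396,-170],"roll": 0.178,"hand": 80},
    {"offset": [101,396,-170],"roll": 0.178,"hand": 80},
  ],
)

```text
clock: 12.92
tool_pos: [0.4654, 0.1165, 0.2006]
orientation: [180.0, 0.0, 166.0]
force: [0.0, -0.5, -0.2]
opening: 0.08
```

jog_arm(
  motion=[
    {"offset": [0,0,0],"roll": 0,"hand": 80},
    {"offset": [0,0,0],"roll": 0,"hand": 80},
    {"offset": [0,0,0],"roll": 0,"hand": 80},
  ],
)

```text
clock: 13.17
tool_pos: [0.4659, 0.1129, 0.2]
orientation: [-180.0, -0.0, 165.7]
force: [0.2, -0.2, -0.6]
opening: 0.0798
```

Run:
```python
from h import *
o,K,Tc,im=wlook("w5");print(o['clock'],o['tool_pos'],o['orientation'],o['force']);meters(im,K,Tc)
```

```text
13.1667 [0.4659 0.1129 0.2   ] [-179.982    -0.0107  165.6716] [ 0.1979 -0.1966 -0.5991]
green [287.  225.3] [ 272  208   31   36 1091] [0.4975 0.1075]
white [406.9 185.9] [ 372  130   70  124 5634] [0.4877 0.2375]
white [287.1 163.5] [ 266  142   43   44 1164] [0.4367 0.123 ]
white [477.8 209.1] [ 451  168   46   64 1671] [0.5351 0.3223]
white [276.5 308.9] [ 180  295  198   34 4497] [0.5915 0.0717]
white [  6.3 408.4] [  0 388  19  32 340] [ 0.7847 -0.6279]
```

jog_arm(
  motion=[
    {"offset": [1,2.5,20],"roll": 0,"hand": 80},
    {"offset": [1,2.5,55],"roll": 0,"hand": 80},
    {"offset": [1,2.5,95],"roll": 0,"hand": 80},
    {"offset": [1,2.5,130],"roll": 0,"hand": 80},
    {"offset": [1,2.5,155],"roll": 0,"hand": 80},
    {"offset": [1,2.5,170],"roll": 0,"hand": 80},
    {"offset": [1,2.5,174],"roll": 0,"hand": 80},
    {"offset": [1,2.5,174],"roll": 0,"hand": 60},
    {"offset": [1,2.5,174],"roll": 0,"hand": 40},
    {"offset": [1,2.5,174],"roll": 0,"hand": 40},
    {"offset": [1,2.5,174],"roll": 0,"hand": 40},
    {"offset": [1,2.5,174],"roll": 0,"hand": 40},
    {"offset": [1,2.5,174],"roll": 0,"hand": 40},
    {"offset": [1,2.5,174],"roll": 0,"hand": 40},
    {"offset": [1,2.5,174],"roll": 0,"hand": 40},
    {"offset": [1,2.5,169],"roll": 0,"hand": 40},
    {"offset": [1,2.5,154],"roll": 0,"hand": 40},
    {"offset": [1,2.5,129],"roll": 0,"hand": 40},
    {"offset": [1,2.5,104],"roll": 0,"hand": 40},
    {"offset": [1,2.5,90],"roll": 0,"hand": 40},
  ],
)

```text
clock: 14.88
tool_pos: [0.466, 0.1172, 0.1127]
orientation: [179.9, 0.1, 165.8]
force: [0.9, 0.2, -2.8]
opening: 0.0458
```

jog_arm(
  motion=[
    {"offset": [-1,10,0],"roll": -0.02,"hand": 40},
    {"offset": [-3,32,0],"roll": -0.06,"hand": 40},
    {"offset": [-5,62,0],"roll": -0.11,"hand": 40},
    {"offset": [-7,92,0],"roll": -0.16,"hand": 40},
    {"offset": [-9,120,0],"roll": -0.21,"hand": 40},
    {"offset": [-11,138,0],"roll": -0.24,"hand": 40},
    {"offset": [-11,143.5,0],"roll": -0.243,"hand": 40},
    {"offset": [-11,143.5,0],"roll": -0.243,"hand": 40},
    {"offset": [-11,143.5,0],"roll": -0.243,"hand": 40},
    {"offset": [-11,143.5,0],"roll": -0.243,"hand": 40},
  ],
)

```text
clock: 15.72
tool_pos: [0.5105, 0.2523, 0.1095]
orientation: [-180.0, -0.1, 179.7]
force: [-0.3, -0.3, -1.3]
opening: 0.0458
```

Run:
```python
from h import *
o,K,Tc,im=wlook("w6");print(o['clock'],o['tool_pos'],o['orientation'],o['opening'],o['force']);go(o,.512,.252,.031,179.6)
```

```text
15.7167 [0.5105 0.2523 0.1095] [-179.9501   -0.066   179.659 ] 0.045794998549766736 [-0.2707 -0.2634 -1.3193]
off [-1.5 -0.2 78.5] roll 0.001 yawdeg -0.06
```

View pics/w6.png

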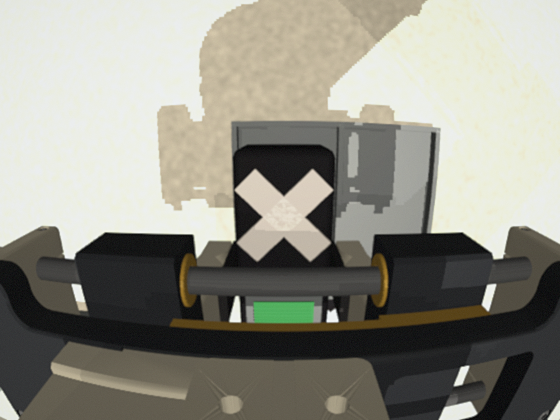

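Cross meter over the reject right nest; tray near corners at (233,123) and (440,128).

Run:
```python
from h import *
from plant import cams,ctrl
s=cams.snapshot("wrist");o=ctrl.get_obs();Tc=wpose(o)@s["T_tool_cam"];K=s["K"]
P=[wpx2w(K,Tc,p,.015)[:2] for p in [(233,123),(440,128)]];d=P[1]-P[0];yaw=np.degrees(np.arctan2(-d[0],d[1]))
u=np.array([np.cos(np.radians(yaw)),np.sin(np.radians(yaw))]);v=np.array([-u[1],u[0]])
c=(P[0]+P[1])/2+.074*u;print(np.hypot(*d),yaw,c,c-.04*v);go(o,*(c-.04*v),.031,yaw+180)
```

```text
0.1622769957575649 -0.1088395175319395 [0.5139 0.2957] [0.5138 0.2557]
off [-2.9  3.4 79. ] roll -0.0042 yawdeg 0.24
```

jog_arm(
  motion=[
    {"offset": [-2,2,15],"roll": 0,"hand": 40},
    {"offset": [-2,2,40],"roll": 0,"hand": 40},
    {"offset": [-2,2,60],"roll": 0,"hand": 40},
    {"offset": [-2,2,72],"roll": 0,"hand": 40},
    {"offset": [-2,2,76],"roll": 0,"hand": 40},
    {"offset": [-2,2,77.5],"roll": 0,"hand": 40},
    {"offset": [-2,2,78.5],"roll": 0,"hand": 40},
    {"offset": [-2,2,79],"roll": 0,"hand": 40},
    {"offset": [-2,2,79.5],"roll": 0,"hand": 40},
    {"offset": [-2,2,79.5],"roll": 0,"hand": 40},
  ],
)

```text
clock: 16.65
tool_pos: [0.5139, 0.2556, 0.0319]
orientation: [179.9, 0.1, 179.7]
force: [-1.2, -0.6, 3.7]
opening: 0.0461
```

jog_arm(
  motion=[
    {"offset": [0,0,0],"roll": 0,"hand": 60},
    {"offset": [0,0,0],"roll": 0,"hand": 60},
    {"offset": [0,0,0],"roll": 0,"hand": 60},
    {"offset": [0,0,-4],"roll": 0,"hand": 60},
    {"offset": [0,0,-20],"roll": 0,"hand": 60},
    {"offset": [0,0,-50],"roll": 0,"hand": 60},
    {"offset": [0,0,-85],"roll": 0,"hand": 30},
    {"offset": [-5,-8,-110],"roll": 0,"hand": 0},
    {"offset": [-18,-28,-120],"roll": 0,"hand": 0},
    {"offset": [-38,-58,-120],"roll": 0,"hand": 0},
    {"offset": [-58,-88,-120],"roll": 0,"hand": 0},
    {"offset": [-78,-118,-120],"roll": 0,"hand": 0},
    {"offset": [-98,-150,-120],"roll": 0,"hand": 0},
    {"offset": [-118,-180,-120],"roll": 0,"hand": 0},
    {"offset": [-133,-203,-120],"roll": 0,"hand": 0},
    {"offset": [-140,-214,-120],"roll": 0,"hand": 0},
    {"offset": [-140,-214,-120],"roll": 0,"hand": 0},
    {"offset": [-140,-214,-120],"roll": 0,"hand": 0},
    {"offset": [-140,-214,-120],"roll": 0,"hand": 0},
    {"offset": [-140,-214,-120],"roll": 0,"hand": 0},
  ],
)

```text
clock: 18.32
tool_pos: [0.6517, 0.0416, 0.1507]
orientation: [180.0, 0.0, 179.8]
force: [0.1, 0.5, -0.4]
opening: 0.0004
```

Run:
```python
from h import *
from plant import ctrl,cams
o=ctrl.get_obs();print(o['clock'],o['tool_pos'],o['orientation'],o['opening'],o['force'])
go(o,.652,.0401,.065,179.7);go(o,.6576,-.0293,.065,179.7)
t=cams.snapshot("top");w=cams.snapshot("wrist")
a=cv2.resize(t["img"][80:260,100:480],(760,360));cv2.imwrite("pics/top2.png",a[:,:,::-1]);cv2.imwrite("pics/w7.png",w["img"][:,:,::-1])
```

```text
18.3167 [0.6517 0.0416 0.1507] [179.9898   0.0025 179.7688] 0.00035445564944024187 [ 0.0971  0.5461 -0.4245]
off [-0.3 -1.5 85.7] roll 0.0012 yawdeg -0.07
off [ -6.1 -70.9  85.7] roll 0.0012 yawdeg -0.07
```

View pics/top2.png

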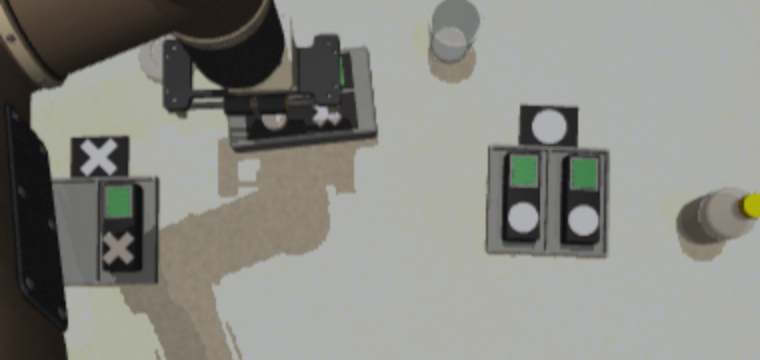

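View pics/w7.png

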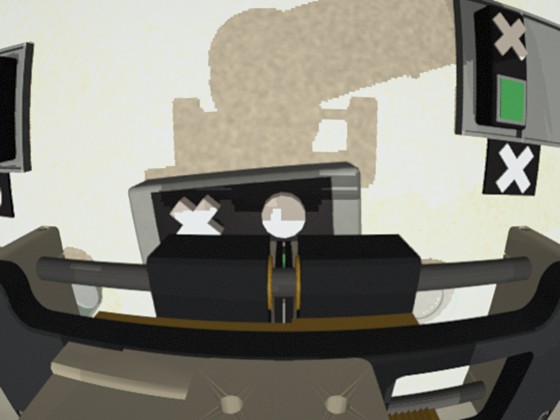

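All three meters lie in their nests. In the wrist view the round key is at (283,216) and the cross key at (196,215); check these against the top estimate.

Run:
```python
from h import *
from plant import cams,ctrl
o=ctrl.get_obs();s=cams.snapshot("wrist");Tc=wpose(o)@s["T_tool_cam"];K=s["K"]
for p in [(283,216),(196,215)]: w=wpx2w(K,Tc,p,.06);print(w);go(o,w[0],w[1],.065,179.7)
```

```text
[0.6515 0.0407 0.06  ]
off [ 0.4 -1.  85.9] roll 0.0015 yawdeg -0.08
[ 0.6506 -0.0273  0.06  ]
off [  1.1 -69.   85.9] roll 0.0015 yawdeg -0.08
```

jog_arm(
  motion=[
    {"offset": [0,-1,20],"roll": 0,"hand": 0},
    {"offset": [0,-1,50],"roll": 0,"hand": 0},
    {"offset": [0,-1,68],"roll": 0,"hand": 0},
    {"offset": [0,-1,76],"roll": 0,"hand": 0},
    {"offset": [0,-1,80],"roll": 0,"hand": 0},
    {"offset": [0,-1,83],"roll": 0,"hand": 0},
    {"offset": [0,-1,85],"roll": 0,"hand": 0},
    {"offset": [0,-1,86.5],"roll": 0,"hand": 0},
    {"offset": [0,-1,87],"roll": 0,"hand": 0},
    {"offset": [0,-1,87],"roll": 0,"hand": 0},
  ],
)

```text
clock: 19.3
tool_pos: [0.6525, 0.0398, 0.0658]
orientation: [180.0, 0.1, 179.7]
force: [-6.0, 1.3, 9.1]
opening: 0.0005
```

jog_arm(
  motion=[
    {"offset": [0,0,0.7],"roll": 0,"hand": 0},
    {"offset": [0,0,1.3],"roll": 0,"hand": 0},
    {"offset": [0,0,1.3],"roll": 0,"hand": 0},
    {"offset": [0,0,1.3],"roll": 0,"hand": 0},
  ],
)

```text
clock: 19.63
tool_pos: [0.6526, 0.0398, 0.0657]
orientation: [180.0, 0.1, 179.7]
force: [-8.9, 0.8, 17.8]
opening: 0.0003
```

Stiff stop at 18 N with no further travel, so the round key is fully down. Now up, across and onto the cross key.

jog_arm(
  motion=[
    {"offset": [0,0,-4],"roll": 0,"hand": 0},
    {"offset": [0,0,-15],"roll": 0,"hand": 0},
    {"offset": [0,0,-32],"roll": 0,"hand": 0},
    {"offset": [0,0,-40],"roll": 0,"hand": 0},
    {"offset": [0,-8,-40],"roll": 0,"hand": 0},
    {"offset": [-2,-28,-40],"roll": 0,"hand": 0},
    {"offset": [-4,-52,-40],"roll": 0,"hand": 0},
    {"offset": [-5,-66,-40],"roll": 0,"hand": 0},
    {"offset": [-5,-69,-40],"roll": 0,"hand": 0},
    {"offset": [-5,-69,-40],"roll": 0,"hand": 0},
    {"offset": [-5,-69,-36],"roll": 0,"hand": 0},
    {"offset": [-5,-69,-22],"roll": 0,"hand": 0},
    {"offset": [-5,-69,-12],"roll": 0,"hand": 0},
    {"offset": [-5,-69,-8],"roll": 0,"hand": 0},
    {"offset": [-5,-69,-5],"roll": 0,"hand": 0},
    {"offset": [-5,-69,-3],"roll": 0,"hand": 0},
    {"offset": [-5,-69,-1.5],"roll": 0,"hand": 0},
    {"offset": [-5,-69,-0.5],"roll": 0,"hand": 0},
    {"offset": [-5,-69,-0.5],"roll": 0,"hand": 0},
  ],
)

```text
clock: 21.22
tool_pos: [0.6563, -0.029, 0.0657]
orientation: [-180.0, -0.0, 179.8]
force: [-12.0, 3.4, 21.0]
opening: 0.0006
```

jog_arm(
  motion=[
    {"offset": [0,0,0.5],"roll": 0,"hand": 0},
    {"offset": [0,0,0.5],"roll": 0,"hand": 0},
    {"offset": [0,0,0.5],"roll": 0,"hand": 0},
  ],
)

```text
clock: 21.47
tool_pos: [0.6563, -0.0289, 0.0657]
orientation: [-180.0, 0.0, 179.8]
force: [-12.3, 5.5, 25.1]
opening: 0.0005
```

Bottomed (25 N at the same height). Retreat straight up and check.

jog_arm(
  motion=[
    {"offset": [0,0,-4],"roll": 0,"hand": 0},
    {"offset": [0,0,-15],"roll": 0,"hand": 0},
    {"offset": [0,0,-40],"roll": 0,"hand": 0},
    {"offset": [0,0,-75],"roll": 0,"hand": 0},
    {"offset": [0,0,-110],"roll": 0,"hand": 0},
    {"offset": [0,-10,-130],"roll": 0,"hand": 0},
    {"offset": [30,-20,-140],"roll": 0,"hand": 0},
    {"offset": [65,-30,-140],"roll": 0,"hand": 0},
    {"offset": [100,-30,-140],"roll": 0,"hand": 0},
    {"offset": [120,-30,-140],"roll": 0,"hand": 0},
    {"offset": [120,-30,-140],"roll": 0,"hand": 0},
    {"offset": [120,-30,-140],"roll": 0,"hand": 0},
    {"offset": [120,-30,-140],"roll": 0,"hand": 0},
  ],
)

```text
clock: 22.55
tool_pos: [0.5376, -0.0587, 0.2032]
orientation: [180.0, 0.1, 179.7]
force: [0.2, 0.4, -0.2]
opening: 0.0004
```

Run:
```python
from h import *
from plant import ctrl,cams
o=ctrl.get_obs();print(o['clock'],o['tool_pos'],o['force'])
s=cams.snapshot("scene")
a=cv2.resize(s["img"][150:350,100:450],(700,400));cv2.imwrite("pics/s2.png",a[:,:,::-1])
```

```text
22.55 [ 0.5376 -0.0587  0.2032] [ 0.1916  0.427  -0.1686]
```

View pics/s2.png

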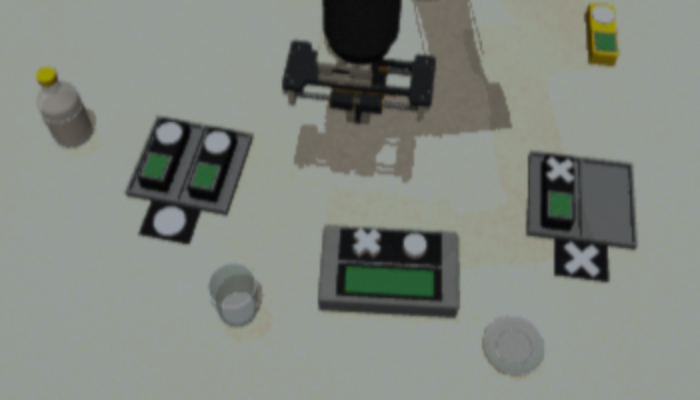

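Everything is in place: meters at (165,155), (212,163) and (560,190) in their nests, both keys up, glassware and bottle standing, look-alike untouched.

```bash
python3 -c "
from plant import order
print(order.close_job())"
```

```text
the job is handed in; nothing more can be done
None
```

The job is done and handed in at about 22.6 s of the 72 s allowed. Both round-tagged meters are in the pass tray, one per nest, and the cross-tagged meter is in the right nest of the reject tray. Each was lowered to light contact (4–8 N) before release, and the gripper was opened only after that.

- **Keys:** I pressed the round key first, to a firm stop at about 18 N, then let it up. The cross key followed, to about 25 N at the same height. The key joints can't be read, so "fully down" rests on the force and height stops.
- **Final scene view:** all three meters lie flat and face up in their nests, and both keys appear up. The beaker, dish and bottle are standing, the yellow look-alike is untouched, and the arm is clear with about 0 N on the tool.
- **Disagreements between cameras:** the top and wrist cameras differed by about 4–5 mm on the tray centres, which is within the nest clearance. They differed by about 7 mm on the cross key's x position, where the gripper hid part of the key in the wrist view. I leaned towards the top-camera value there.

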